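# Sort the shut and open ratchet clamps and lock the caddy

### The job

Sort the two ratchet clamps from the sloped rest into the caddy: lay the shut one flat in the narrow bay and the open one flat in the wide bay, without dropping them and without opening or closing them. Then, with both in place, flip the caddy's cam lever over so that it snaps past centre and locks. Leave the other things on the bench where they are.

Things in the scene. Friction and masses are not known exactly. Their poses are not given: they have to be found in the camera images.
- rest: fixed plywood clamp rest, 280 mm wide (y), its 155 mm face sloping up towards +x at 0.55 rad (31.5 degrees) from level, so the outward normal is (-0.523, 0, 0.853) in its frame; 12 mm lip along the low edge. Origin at the middle of its underside, on the mat. The clamps' hub centres start at x = -12, z = 67 mm, 110 to 160 mm apart in y
- light_bar (a point): middle of the underside of the rest's fixed LED light bar, 24 mm wide (x), 14 mm thick, running along y 150 mm straight above the hubs, 304 mm long, held by a post at each end (62 mm behind the rest's origin). A tool coming straight down on a hub hits it: come and leave square to the slope, in front of the bar's near edge
- clamp_1: steel ratchet clamp made like pliers, 128 mm long, flat, 0.15 kg. Origin: centre of its dark block hub, 44 (x) x 22 (y) x 20 mm (z); grasp the hub across y. Jaws point to +x (tips at 48 mm), black handles to -x (80 mm), z is normal to its flat side. Starts on the sloped rest, x up the slope, z along the slope's normal. One clamp is shut, the other ratcheted open; either may be on either side
- clamp_2: steel ratchet clamp made like pliers, 128 mm long, flat, 0.15 kg. Origin: centre of its dark block hub, 44 (x) x 22 (y) x 20 mm (z); grasp the hub across y. Jaws point to +x (tips at 48 mm), black handles to -x (80 mm), z is normal to its flat side. Starts on the sloped rest, x up the slope, z along the slope's normal. One clamp is shut, the other ratcheted open; either may be on either side
- clamp_1_jaw (a joint): jaw angle of clamp_1, rad: 0 = shut, jaws touching, 27 mm wide over the handles; 0.42 to 0.52 = open, jaw tips some 20 mm apart, the moving half reaching up to 52 mm to -y at the handle end and 33 mm to +y at the jaw. The ratchet holds it where it is unless forced (0.35 N m)
- clamp_2_jaw (a joint): jaw angle of clamp_2, rad: 0 = shut, jaws touching, 27 mm wide over the handles; 0.42 to 0.52 = open, jaw tips some 20 mm apart, the moving half reaching up to 52 mm to -y at the handle end and 33 mm to +y at the jaw. The ratchet holds it where it is unless forced (0.35 N m)
- caddy: fixed open aluminium caddy, 185 (x) x 221 mm (y), walls 5 mm thick and 26 mm high, floor 5 mm thick; origin at the middle of its underside. A divider makes two bays 175 mm long (x): narrow, 76 mm wide (y from -105 to -30 mm), and wide, 130 mm (y from -25 to 105 mm). An open clamp needs the wide one. The cam lever is on its -x end, near the robot
- narrow_bay (a point): centre of the narrow bay's floor (top face)
- wide_bay (a point): centre of the wide bay's floor (top face)
- lever_pivot (a point): hinge axis (along the caddy's x) of the cam lever, 36 mm above the caddy's underside, over a 50 mm wide (y), 28 mm high block with two cheeks reaching 11 mm above the axis; the caddy's end wall is 20 mm from it in +x
- lever_tip (a point): centre of the 20 mm black ball at the end of the cam lever, a 12 mm steel rod; 70 mm from the pivot
- cam_lever (a joint): lever angle, rad: 0 (start, unlocked) leans 30 degrees from upright towards the caddy's -y; it swings over the top towards +y to a stop at 1.75 (locked, 70 degrees past upright). Over-centre spring: it resists up to 0.875 (20 degrees past upright; 5 N at the ball at first, then less), then snaps to the stop by itself. A sideways push near the ball is enough
- driver: yellow battery point driver, 200 x 60 x 133 mm, 1.4 kg, bystander; origin at its underside
- tub: zinc tub of points, 90 mm across, 50 mm high, bystander; origin at its underside
- screwdriver: screwdriver with an amber handle, 200 mm long, bystander
- spacer: blue plastic offset spacer, 90 x 35 x 30 mm, bystander; origin at its underside
Mind the look-alikes: they are no part of the job. Leave any green or turquoise look-alike of the clamp_2 alone.

How it is judged (in metres and radians):
On the way, in this order (a step that is already met when the one before it is completed fails the run):
1. both clamps lie in their bays, let go: the shut one in the narrow bay, the open one in the wide bay (x of clamp_1 in the frame of caddy between -0.05 and 0.05 m and y of clamp_1 in the frame of caddy between -0.1055 and -0.0295 m and z of clamp_1 in the frame of caddy between 0.005 and 0.021 m and angle between the z axis of each of clamp_1, clamp_2 and the z axis of caddy, either way round below 0.15 rad and contact force between the fingers and clamp_1 below 0.1 N and linear speed of each of clamp_1, clamp_2 below 0.03 m/s and x of clamp_2 in the frame of caddy between -0.05 and 0.05 m and y of clamp_2 in the frame of caddy between -0.0245 and 0.1055 m and z of clamp_2 in the frame of caddy between 0.005 and 0.021 m and contact force between the fingers and clamp_2 below 0.1 N), for 0.2 s.
2. the cam lever has snapped over to its locked stop (value of joint cam_lever above 1.6 rad), for 0.2 s.
At the end, for the whole second after the job is handed in: Shut clamp in the narrow bay, open clamp in the wide bay, jaws unchanged (under 0.12, over 0.33 rad); each hub centre inside its bay, within 50 mm of mid-length, 5 to 21 mm above the caddy's underside, flat within 0.15 rad, released, still; lever past 1.6 rad (all of step 1 and value of joint clamp_1_jaw below 0.12 rad and value of joint clamp_2_jaw above 0.33 rad and value of joint cam_lever above 1.6 rad); the robot touches nothing.
It fails at once if a clamp is forced open or shut (shut one over 0.12 rad, open one under 0.33 rad) (not (value of joint clamp_1_jaw below 0.12 rad and value of joint clamp_2_jaw above 0.33 rad)).
It fails at once if a clamp is dropped (over 0.9 m/s with no finger on it) ((linear speed of clamp_1 above 0.9 m/s and contact force between the fingers and clamp_1 below 0.1 N) or (linear speed of clamp_2 above 0.9 m/s and contact force between the fingers and clamp_2 below 0.1 N)).
It fails at once if the driver, tub, screwdriver or spacer is moved more than 30 mm (distance of any of driver, tub, screwdriver, spacer from where it was at the start of the episode above 0.03 m).
It also fails if it takes over 67 s, if anything falls off the work surface, if the arm or the gripper's body presses on something with over 40 N, if the wrist force passes 120 N, or if a joint passes its speed limit or range.

### The arm

A 7-joint arm with a two-finger parallel gripper is mounted at the origin on the work surface. World frame = base frame: x ahead of the robot, y to its left, z up, the work surface at z = 0. Lengths are in m, angles in degrees, forces in N, time in s.
With the tool pointing down it reaches from about 0.425 to 0.875 m from the base axis. Payload 4.7 kg.
Tool frame: the origin (TCP) lies at the very end of the fingers, on their centre line; the grasp point (between the pads) lies 19 mm behind it (manip.pinch_z is the distance from the TCP to the grasp point, in m); z points along the fingers, y is the direction in which the jaws open and shut (so a half turn about z gives the same grasp; the last joint's range is limited). The gripper opens to 87 mm and grips with 3 to 60 N. Pads are 19 mm wide; open, the fingers measure 117 mm over their backs; the gripper's body (75 mm by 190 mm) begins 51 mm behind the grasp point.
Start: joints at [-76.541, 18.392, -4.016, 83.108, 1.295, 78.541, -3.26], TCP at [0.142, 0.634, 0.223] pointing down, gripper open.
Joint ranges: [-163.93, 163.93], [-17.29, 119.83], [-79.2, 71.16], [3.27, 140.29], [-89.18, 269.18], [5.43, 117.66], [-154.24, 154.24]. Speed limits (degrees/s): [147.25, 147.25, 180, 180, 180, 180, 180].

### API

Orientations are given as [roll, pitch, yaw] about the fixed x, y, z axes, in that order (R = Rz(yaw) Ry(pitch) Rx(roll)).
In Python, from cell import status, cams, ticket, manip gives the robot as it stands. The module is installed in compiled form; this text tells all that it offers.
- The arm moves only by the tool apply_moves, never from a script. Its argument "moves" is a list of rows, each an object with "slide": the shift along the world's x, y, z in m, a list of three; "spin": the turn about the world's z in rad; "hand": the opening in per cent of the stroke, from 0 (shut) to 100 (fully open). A call has 1 to 10 rows; each row is the pose to reach, as a shift and turn from the pose commanded when the call began; what a row does not reach only later rows make up. A row lasts 1/10 s, in which the tool goes at most 50 mm and 8.59 degrees, less where a joint would pass 70% of its speed; a pose out of reach is approached as far as the arm can. A call with a gripper value outside its range is refused whole. The fingers move at their own pace and stop on an object; "grip_force" is the grip in N (left out, the last holds). Time passes only in rows, so rows that repeat a pose let the fingers close. It gives the time, the measured TCP pose, the force and the opening at its end, in the units of the state.
- status.get_state(): the state, without advancing time (a new reading comes with each control period).
- cams.camera(name): name is "scene" or "top" or "wrist"; returns a dict with "img" (480x640x3 uint8, red, green, blue), "fx", "fy", "cx", "cy" (pixels), "R" (3x3) and "t" (3): a world point X has camera coordinates R X + t; the wrist camera has in their place "tool_from_camera" (4x4, takes a point from camera to tool coordinates, whose origin is the TCP and whose axes are the flange's). Camera axes: x right, y down, z forward; pixel columns grow to the right and rows downward; lengths in m; the calibration is good to about 2 mm. A picture is of the moment at which its call begins: read the wrist's pose just before it. There is no depth.
- ticket.sign_off(): hands the job in, once; it reports no verdict.
The state is a dict: "clock": time; "joint_pos": joint angles; "dq": joint speeds; "tau": joint torques, N m; "tcp_pos": TCP position; "orientation": TCP orientation; "ft_force": force on the tool from outside, world axes, zero at the start; "torque": the same for the moment, N m; "opening": opening from 0.0 (shut) to 1.0 (fully open).
Only numpy, scipy, OpenCV 4.12 (cv2) and the standard library are available. Lean on these libraries where they do the work, as an engineer would, in place of code of your own. Each camera call takes 0.05 s, during which the arm holds its last target. There are 200 camera calls.

## Working session

There is one attempt and no reset: what is moved stays moved. The work goes in short steps, Python scripts to look and compute and a tool call to move; the robot and the scene stay as the last step left them, time stands still between calls to the robot, and variables do not carry over. Pictures are saved under pics/ and viewed, about 8 in all and at most 12, crops included, and the job is handed in when it is done.

Besides the shell and the picture viewer there is one more tool, called after "Call:" by a JSON object that holds its "api" and its "payload". apply_moves: Moves the arm, as the interface text tells. Its arguments: {"type":"object","properties":{"moves":{"type":"array","items":{"type":"object","properties":{"slide":{"type":"array","items":{"type":"number"}},"spin":{"type":"number"},"hand":{"type":"number"}}}},"grip_force":{"type":"number"}},"required":["moves"]}

```bash
mkdir -p pics
cat > h.py <<'E'
import numpy as np,cv2
from cell import status,cams,ticket,manip
def snap(n,f):
    c=cams.camera(n); cv2.imwrite('pics/'+f,c['img'][:,:,::-1]); np.save('pics/'+f+'.npy',c,allow_pickle=True); return c
def ray(c,u,v):
    d=np.array([(u-c['cx'])/c['fx'],(v-c['cy'])/c['fy'],1]); R=np.array(c['R']);t=np.array(c['t'])
    return -R.T@t, R.T@d
def onz(c,u,v,z):
    o,d=ray(c,u,v); return o+d*(z-o[2])/d[2]
def proj(c,X):
    p=np.array(c['R'])@np.array(X)+np.array(c['t']); return p[0]/p[2]*c['fx']+c['cx'],p[1]/p[2]*c['fy']+c['cy']
def load(f): return np.load('pics/'+f+'.npy',allow_pickle=True).item()
E
python3 - <<'E'
from h import *
print(status.get_state(),manip.pinch_z)
for n in('top','scene'):
    c=snap(n,n+'0.png'); print(n,{k:np.round(c[k],3).tolist() for k in c if k!='img'})
E
```

```text
{'clock': 0.0, 'joint_pos': array([-76.54149774,  18.43863059,  -4.01523676,  83.17443856,
         1.29673002,  78.53890143,  -3.26140761]), 'dq': array([-0.0347413 , -0.04472086,  0.00528718,  0.04603566, -0.0859933 ,
        0.06403761,  0.01740777]), 'tau': array([ 8.70666304e-05, -4.91297829e+01, -4.03886363e-01, -3.12516582e+01,
       -6.38398854e-02,  4.42670239e-02,  2.04113871e-04]), 'tcp_pos': array([0.14229875, 0.63368152, 0.22147039]), 'orientation': array([-1.79893364e+02,  7.42583817e-03,  1.67349902e+02]), 'ft_force': array([-0.72015526, -0.13706595,  0.1785669 ]), 'torque': array([ 0.12948707, -0.04679758,  0.02008224]), 'opening': 0.9973436308731921} 0.0187
top {'fx': 605.071, 'fy': 605.071, 'cx': 319.85, 'cy': 236.716, 'R': [[-0.016, -1.0, 0.006], [-0.989, 0.015, -0.146], [0.145, -0.008, -0.989]], 't': [-0.037, 0.564, 1.395]}
scene {'fx': 495.203, 'fy': 495.203, 'cx': 316.355, 'cy': 234.314, 'R': [[0.452, 0.892, 0.0], [0.743, -0.376, -0.554], [-0.494, 0.251, -0.832]], 't': [-0.235, -0.35, 1.595]}
```

View pics/top0.png

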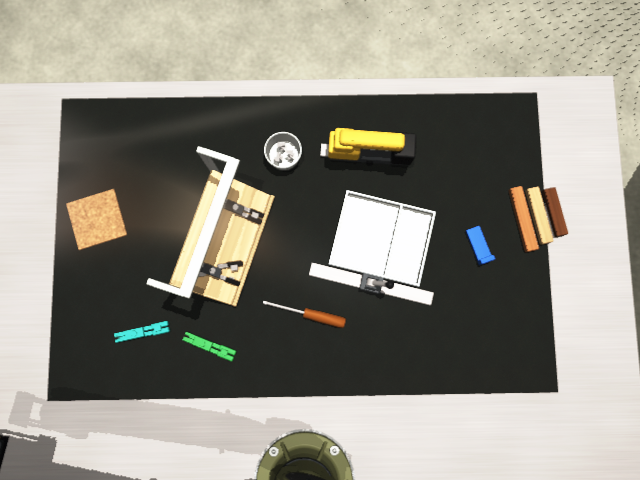

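View pics/scene0.png

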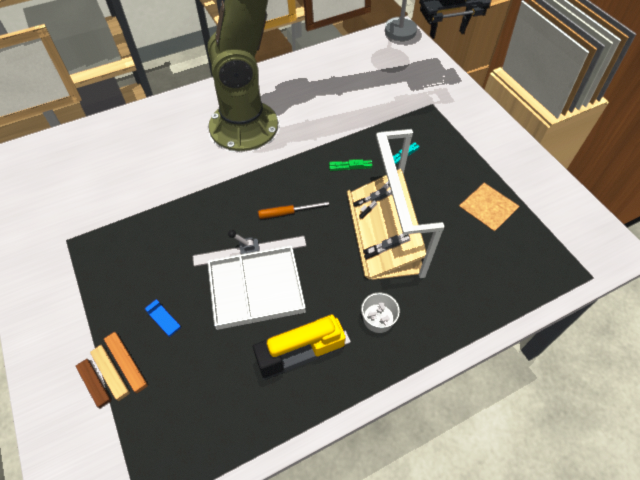

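Seen in the top view: the rest at about (222,240), with its low edge on the right (~(255,250)) and clamps at (243,211) and (222,270). The caddy is at (383,238), with the narrow bay on the right and the lever at (375,284).

Possible look-alikes: the turquoise clamp at (142,331), the green clamp at (209,346) and the tan/brown blocks at (540,215). The real ones are the two dark/steel clamps on the rest. The close crop should confirm this.

Run:
```python
from h import *
a=load('top0.png')['img'];b=load('scene0.png')['img']
A=cv2.resize(a[140:320,140:290],None,fx=2.65,fy=2.65,interpolation=cv2.INTER_CUBIC) 
B=cv2.resize(b[120:290,330:460],None,fx=2.65,fy=2.65,interpolation=cv2.INTER_CUBIC)
H=max(A.shape[0],B.shape[0]); im=np.zeros((H,A.shape[1]+B.shape[1],3),np.uint8); im[:A.shape[0],:A.shape[1]]=A; im[:B.shape[0],A.shape[1]:]=B
print(im.shape); cv2.imwrite('pics/crop1.png',im[:,:,::-1])
c=load('top0.png'); 
w=cams.camera('wrist'); print(np.round(w['tool_from_camera'],3).tolist(),w['fx'])
```

```text
(477, 742, 3)
[[-0.002, -0.969, -0.247, 0.067], [1.0, -0.002, -0.001, -0.002], [0.001, -0.247, 0.969, -0.163], [0.0, 0.0, 0.0, 1.0]] 383.3815437035421
```

View pics/crop1.png

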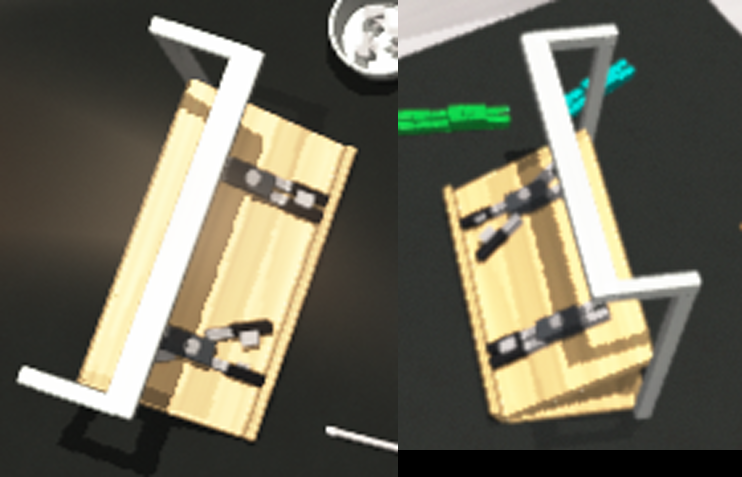

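Run:
```python
from h import *
T=load('top0.png');S=load('scene0.png')
def tri(p,q):
    p=(140+p[0]/2.65,140+p[1]/2.65);q=(330+(q[0]-397.5)/2.65,120+q[1]/2.65)
    o1,d1=ray(T,*p);o2,d2=ray(S,*q);A=np.c_[d1,-d2];k=np.linalg.lstsq(A,o2-o1,rcond=None)[0]
    a=o1+k[0]*d1;b=o2+k[1]*d2;return (a+b)/2,np.linalg.norm(a-b)
for n,p,q in[('shut hub',(258,180),(555,322)),('open hub',(195,347),(515,195)),('shut end',(323,205),(490,352)),('open fix end',(265,380),(462,222)),('open mov end',(271,326),(481,256)),('lowfar',(354,150),(492,417)),('lownear',(250,438),(446,188)),('bar far near-corner',(262,55),(608,292)),('bar near',(130,416),(524,38))]:
    X,e=tri(p,q);print(n,X.round(4),round(e,4))
# caddy corners at rim z=.026
for n,u,v in[('far-left',347,192),('far-right',435,211),('near-right',421,285),('near-left',329,263),('div far',401,206),('div near',383,277)]:
    print(n,onz(T,u,v,.026).round(4))
for n,u,v,z in[('tub',283,150,.05),('drvL',323,151,.06),('drv bot',370,165,.02),('sd tip',264,303,.005),('sd handle',345,322,.01),('ball',388,285,.09),('barend',433,298,.02),('barend',311,270,.02)]: print(n,onz(T,u,v,z).round(4))
```

```text
shut hub [0.6297 0.1489 0.0777] 0.0068
open hub [0.4812 0.1979 0.0788] 0.0034
shut end [0.6124 0.0933 0.0393] 0.0023
open fix end [0.4569 0.1475 0.0336] 0.0061
open mov end [0.505  0.1423 0.0353] 0.0068
lowfar [0.667  0.0663 0.0186] 0.0018
lownear [0.4052 0.1596 0.0265] 0.0019
bar far near-corner [0.7009 0.1293 0.2346] 0.0146
bar near [0.4165 0.2247 0.2306] 0.0038
far-left [ 0.6737 -0.113   0.026 ]
far-right [ 0.6237 -0.3247  0.026 ]
near-right [ 0.4457 -0.2836  0.026 ]
near-left [ 0.5015 -0.0662  0.026 ]
div far [ 0.6372 -0.2429  0.026 ]
div near [ 0.4661 -0.194   0.026 ]
tub [0.774  0.0401 0.05  ]
drvL [ 0.7672 -0.056   0.06  ]
drv bot [ 0.7419 -0.1713  0.02  ]
sd tip [0.4099 0.0907 0.005 ]
sd handle [ 0.3617 -0.102   0.01  ]
ball [ 0.4428 -0.1976  0.09  ]
barend [ 0.4148 -0.3119  0.02  ]
barend [ 0.486 -0.023  0.02 ]
```

Run:
```python
from h import *
a=load('top0.png')['img'];b=load('scene0.png')['img']
A=cv2.resize(a[180:310,300:445],None,fx=2.7,fy=2.7,interpolation=cv2.INTER_CUBIC) 
B=cv2.resize(b[220:340,185:315],None,fx=2.9,fy=2.9,interpolation=cv2.INTER_CUBIC)
H=max(A.shape[0],B.shape[0]); im=np.zeros((H,A.shape[1]+B.shape[1],3),np.uint8); im[:A.shape[0],:A.shape[1]]=A; im[:B.shape[0],A.shape[1]:]=B
print(A.shape);cv2.imwrite('pics/crop2.png',im[:,:,::-1])
```

```text
(351, 392, 3)
```

View pics/crop2.png

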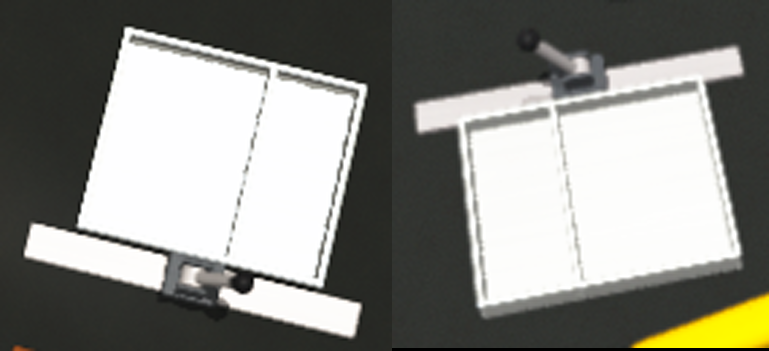

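Crop 1 confirms the choice. The shut clamp's hub is at top px (237,208). The open clamp's hub is at (214,271), with its splayed handle towards +x. Crop 2 shows the caddy with the narrow bay on the right (-y) and the lever ball at (389,285), leaning to -y.

The tool can't tilt, so I'll grip the clamps by their handle ends, in front of the bar. First I raise the tool and swing over.

Call:
{"api": "apply_moves", "payload": {"moves": [{"slide": [0, 0, 0.05], "spin": 0.1, "hand": 60}, {"slide": [0.02, -0.03, 0.09], "spin": 0.2, "hand": 60}, {"slide": [0.05, -0.07, 0.12], "spin": 0.3, "hand": 60}, {"slide": [0.08, -0.11, 0.13], "spin": 0.4, "hand": 60}, {"slide": [0.11, -0.15, 0.13], "spin": 0.5, "hand": 60}, {"slide": [0.14, -0.19, 0.13], "spin": 0.6, "hand": 60}, {"slide": [0.17, -0.23, 0.13], "spin": 0.7, "hand": 60}, {"slide": [0.2, -0.27, 0.13], "spin": 0.8, "hand": 60}, {"slide": [0.22, -0.31, 0.13], "spin": 0.9, "hand": 60}, {"slide": [0.25, -0.35, 0.13], "spin": 1.0, "hand": 60}], "grip_force": 30}}

```text
clock: 1.15
tcp_pos: [0.389, 0.2874, 0.3526]
orientation: [180.0, 0.0, -135.1]
ft_force: [-0.3, -0.2, 0.2]
opening: 0.6
```

Run:
```python
from h import *
s=status.get_state(); print(s['clock'],s['joint_pos'].round(1),s['tcp_pos'].round(3),s['orientation'].round(1))
```

```text
1.15 [-51.1  -4.2  10.8  93.5   0.8  90.6  94.6] [0.389 0.287 0.353] [ 180.     0.  -135.1]
```

Call:
{"api": "apply_moves", "payload": {"moves": [{"slide": [0.035, -0.033, 0], "spin": 0.08, "hand": 57}, {"slide": [0.07, -0.067, 0], "spin": 0.15, "hand": 57}, {"slide": [0.105, -0.1, 0], "spin": 0.22, "hand": 57}, {"slide": [0.14, -0.133, 0], "spin": 0.29, "hand": 57}, {"slide": [0.175, -0.167, 0], "spin": 0.36, "hand": 57}, {"slide": [0.21, -0.2, 0], "spin": 0.445, "hand": 57}, {"slide": [0.213, -0.206, -0.04], "spin": 0.445, "hand": 57}, {"slide": [0.213, -0.206, -0.08], "spin": 0.445, "hand": 57}, {"slide": [0.213, -0.206, -0.12], "spin": 0.445, "hand": 57}, {"slide": [0.213, -0.206, -0.16], "spin": 0.445, "hand": 57}]}}

```text
clock: 2.15
tcp_pos: [0.6013, 0.0833, 0.1907]
orientation: [180.0, -0.0, -109.9]
ft_force: [0.8, -0.1, -0.8]
opening: 0.572
```

Run:
```python
from h import *
s=status.get_state(); print(s['clock'],s['joint_pos'].round(1),s['tcp_pos'].round(3),s['orientation'].round(1))
w=snap('wrist','w1.png');c=snap('scene','s1.png')
im=np.zeros((480,800,3),np.uint8); im[:360,:480]=cv2.resize(w['img'],(480,360)); im[:,480:]=c['img'][:,200:520]
cv2.imwrite('pics/c3.png',im[:,:,::-1])
```

```text
2.15 [-27.4  14.4  20.2  92.8  -5.1  73.7 153.8] [0.601 0.083 0.191] [ 180.    -0.  -109.9]
```

View pics/c3.png

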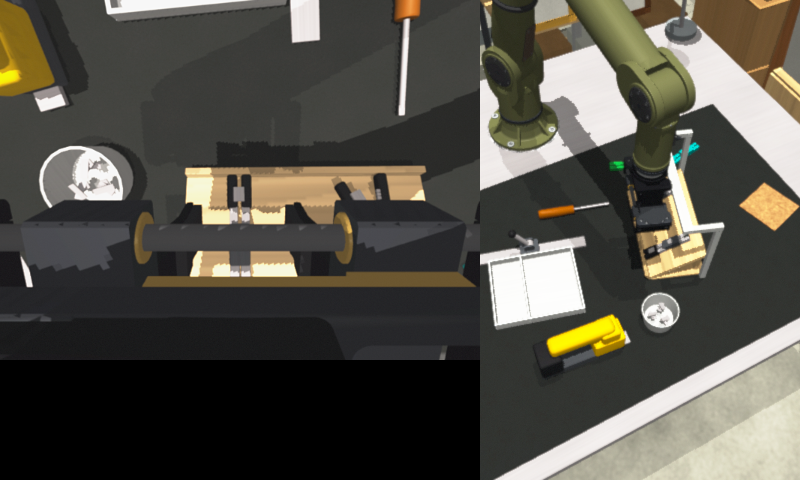

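The wrist view shows the shut clamp's handles at (239,190), centred between the fingers at 190 and 295. The scene view shows the gripper in front of the bar. Now I descend.

Call:
{"api": "apply_moves", "payload": {"moves": [{"slide": [0.003, 0.01, -0.02], "spin": -0.06, "hand": 57}, {"slide": [0.006, 0.019, -0.06], "spin": -0.06, "hand": 57}, {"slide": [0.006, 0.019, -0.09], "spin": -0.06, "hand": 57}, {"slide": [0.006, 0.019, -0.11], "spin": -0.06, "hand": 57}, {"slide": [0.006, 0.019, -0.12], "spin": -0.06, "hand": 57}, {"slide": [0.006, 0.019, -0.13], "spin": -0.06, "hand": 57}]}}

```text
clock: 2.85
tcp_pos: [0.6089, 0.1028, 0.0639]
orientation: [-179.9, 0.1, -113.3]
ft_force: [-0.1, 0.4, -0.2]
opening: 0.572
```

Run:
```python
from h import *
s=status.get_state(); print(s['clock'],s['joint_pos'].round(1),s['tcp_pos'].round(4),s['orientation'].round(1),s['ft_force'])
w=snap('wrist','w2.png');c=snap('scene','s2.png')
im=np.zeros((480,800,3),np.uint8); im[:,:480]=w['img'][0:480,80:560]; im[:,480:]=cv2.resize(c['img'][120:300,310:430],(320,480))
cv2.imwrite('pics/c4.png',im[:,:,::-1])
```

```text
2.85 [-27.3  21.9  18.6  98.9  -7.9  60.4 150.6] [0.6089 0.1028 0.0639] [-1.799e+02  1.000e-01 -1.133e+02] [-0.09979636  0.41402176 -0.18335445]
```

View pics/c4.png

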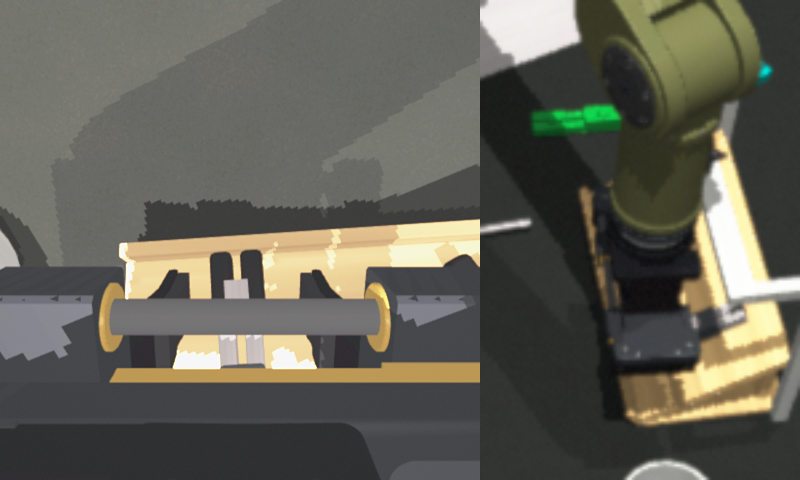

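The wrist view shows both handles between the fingers, about 5 mm left of centre. I'll shift a little, lower and close.

Call:
{"api": "apply_moves", "payload": {"moves": [{"slide": [0.0025, -0.005, -0.01], "hand": 57}, {"slide": [0.0025, -0.005, -0.02], "hand": 57}, {"slide": [0.0025, -0.005, -0.028], "hand": 57}, {"slide": [0.0025, -0.005, -0.034], "hand": 57}, {"slide": [0.0025, -0.005, -0.034], "hand": 57}, {"slide": [0.0025, -0.005, -0.034], "hand": 10}, {"slide": [0.0025, -0.005, -0.034], "hand": 10}, {"slide": [0.0025, -0.005, -0.034], "hand": 10}, {"slide": [0.0025, -0.005, -0.034], "hand": 10}, {"slide": [0.0025, -0.005, -0.034], "hand": 10}], "grip_force": 40}}

```text
invalid input
```

Call:
{"api": "apply_moves", "payload": {"moves": [{"slide": [0.0025, -0.005, -0.01], "spin": 0, "hand": 57}, {"slide": [0.0025, -0.005, -0.02], "spin": 0, "hand": 57}, {"slide": [0.0025, -0.005, -0.028], "spin": 0, "hand": 57}, {"slide": [0.0025, -0.005, -0.034], "spin": 0, "hand": 57}, {"slide": [0.0025, -0.005, -0.034], "spin": 0, "hand": 57}, {"slide": [0.0025, -0.005, -0.034], "spin": 0, "hand": 10}, {"slide": [0.0025, -0.005, -0.034], "spin": 0, "hand": 10}, {"slide": [0.0025, -0.005, -0.034], "spin": 0, "hand": 10}, {"slide": [0.0025, -0.005, -0.034], "spin": 0, "hand": 10}, {"slide": [0.0025, -0.005, -0.034], "spin": 0, "hand": 10}], "grip_force": 40}}

```text
clock: 3.95
tcp_pos: [0.6106, 0.0977, 0.0291]
orientation: [-179.9, 0.0, -113.3]
ft_force: [-0.7, -0.5, 4.8]
opening: 0.29
```

Gripped: 25 mm opening, and the handles are 27 mm wide. I'll lift square to the slope.

Call:
{"api": "apply_moves", "payload": {"moves": [{"slide": [-0.002, -0.005, 0.009], "spin": 0, "hand": 10}, {"slide": [-0.004, -0.01, 0.018], "spin": 0, "hand": 10}, {"slide": [-0.006, -0.016, 0.028], "spin": 0, "hand": 10}, {"slide": [-0.008, -0.023, 0.04], "spin": 0, "hand": 10}, {"slide": [-0.011, -0.031, 0.053], "spin": 0, "hand": 10}, {"slide": [-0.014, -0.039, 0.067], "spin": 0, "hand": 10}, {"slide": [-0.019, -0.054, 0.08], "spin": 0, "hand": 10}, {"slide": [-0.025, -0.07, 0.09], "spin": 0, "hand": 10}, {"slide": [-0.032, -0.09, 0.1], "spin": 0, "hand": 10}, {"slide": [-0.04, -0.115, 0.11], "spin": 0, "hand": 10}]}}

```text
clock: 4.95
tcp_pos: [0.5717, -0.0131, 0.1377]
orientation: [-180.0, -0.0, -113.3]
ft_force: [-0.7, -0.2, -1.2]
opening: 0.287
```

Run:
```python
from h import *
s=status.get_state(); print(s['clock'],s['joint_pos'].round(1),s['tcp_pos'].round(4),s['orientation'].round(1),s['ft_force'],s['torque'],s['opening'])
w=snap('wrist','w3.png');c=snap('scene','s3.png')
im=np.zeros((480,800,3),np.uint8); im[:360,:400]=w['img'][120:480,120:520]; im[:,400:]=cv2.resize(c['img'][120:312,290:450],(400,480))
cv2.imwrite('pics/c5.png',im[:,:,::-1])
```

```text
4.95 [  4.6  12.4  -6.8 100.6   1.6  67.1 154.1] [ 0.5717 -0.0131  0.1377] [-180.    -0.  -113.3] [-0.67824122 -0.1893471  -1.18019234] [ 0.00329709  0.09542619 -0.04587985] 0.28719464848872167
```

View pics/c5.png

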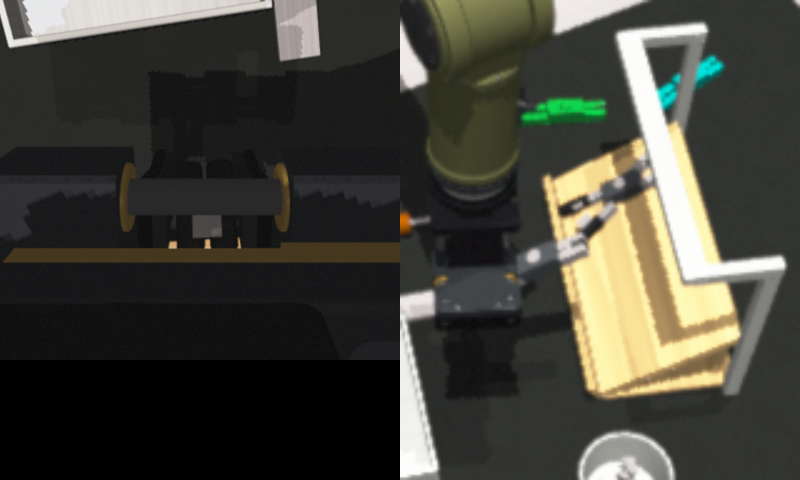

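The clamp is held, with its hub at crop (540,256) and jaw tips at (585,243). Next I work out its pitch.

Run:
```python
from h import *
c=load('s3.png'); d=np.array([.395,.918,0]);p=np.array([.5717,-.0131,.14]);n=np.array([d[1],-d[0],0])
for nm,u,v in [('tip',364,217.2),('hub',346,222.4)]:
    o,r=ray(c,u,v);k=n@(p-o)/(n@r);X=o+k*r;print(nm,X.round(4),((X-p)@d).round(4))
```

```text
tip [0.6107 0.0775 0.2056] 0.0986
hub [0.5946 0.04   0.1883] 0.0578
```

The clamp is still pitched about 32° up. I'll turn it over the caddy with the handles away from the robot and clear of the lever, then let it settle on the floor of the bay under a light grip.

Call:
{"api": "apply_moves", "payload": {"moves": [{"slide": [0, -0.02, 0.02], "spin": -0.15, "hand": 10}, {"slide": [0.003, -0.045, 0.04], "spin": -0.3, "hand": 10}, {"slide": [0.006, -0.07, 0.06], "spin": -0.45, "hand": 10}, {"slide": [0.01, -0.1, 0.08], "spin": -0.6, "hand": 10}, {"slide": [0.013, -0.13, 0.09], "spin": -0.75, "hand": 10}, {"slide": [0.017, -0.16, 0.09], "spin": -0.9, "hand": 10}, {"slide": [0.021, -0.19, 0.09], "spin": -1.05, "hand": 10}, {"slide": [0.025, -0.22, 0.09], "spin": -1.2, "hand": 10}, {"slide": [0.03, -0.25, 0.09], "spin": -1.35, "hand": 10}, {"slide": [0.033, -0.265, 0.09], "spin": -1.5, "hand": 10}]}}

```text
clock: 6.05
tcp_pos: [0.6045, -0.2794, 0.2261]
orientation: [-179.9, 0.0, 160.3]
ft_force: [0.2, 0.0, -1.9]
opening: 0.284
```

Call:
{"api": "apply_moves", "payload": {"moves": [{"slide": [0, 0, 0], "spin": -0.15, "hand": 10}, {"slide": [0, 0, 0], "spin": -0.3, "hand": 10}, {"slide": [0, 0, 0], "spin": -0.45, "hand": 10}, {"slide": [0, 0, 0], "spin": -0.6, "hand": 10}, {"slide": [0, 0, 0], "spin": -0.75, "hand": 10}, {"slide": [0, 0, 0], "spin": -0.9, "hand": 10}, {"slide": [0, 0, 0], "spin": -1.05, "hand": 10}, {"slide": [0, 0, 0], "spin": -1.2, "hand": 10}, {"slide": [0, 0, 0], "spin": -1.35, "hand": 10}, {"slide": [0, 0, 0], "spin": -1.5, "hand": 10}]}}

```text
clock: 7.05
tcp_pos: [0.6054, -0.2753, 0.2263]
orientation: [179.9, 0.0, 74.6]
ft_force: [1.3, 1.2, -1.3]
opening: 0.282
```

Call:
{"api": "apply_moves", "payload": {"moves": [{"slide": [0, 0, 0], "spin": -0.15, "hand": 10}, {"slide": [0, 0, 0], "spin": -0.3, "hand": 10}, {"slide": [0, 0, 0], "spin": -0.45, "hand": 10}, {"slide": [0, 0, 0], "spin": -0.6, "hand": 10}, {"slide": [0, 0, 0], "spin": -0.75, "hand": 10}, {"slide": [0, 0, 0], "spin": -0.9, "hand": 10}, {"slide": [0, 0, 0], "spin": -1.05, "hand": 10}, {"slide": [0, 0, 0], "spin": -1.2, "hand": 10}, {"slide": [0, 0, 0], "spin": -1.35, "hand": 10}, {"slide": [0, 0, 0], "spin": -1.5, "hand": 10}]}}

```text
clock: 8.05
tcp_pos: [0.6056, -0.2753, 0.2265]
orientation: [179.9, -0.0, -11.4]
ft_force: [-0.3, 0.5, -1.3]
opening: 0.286
```

Call:
{"api": "apply_moves", "payload": {"moves": [{"slide": [-0.001, -0.003, -0.04], "spin": -0.066, "hand": 10}, {"slide": [-0.001, -0.003, -0.08], "spin": -0.066, "hand": 10}, {"slide": [-0.001, -0.003, -0.12], "spin": -0.066, "hand": 10}, {"slide": [-0.001, -0.003, -0.15], "spin": -0.066, "hand": 10}, {"slide": [-0.001, -0.003, -0.17], "spin": -0.066, "hand": 10}, {"slide": [-0.001, -0.003, -0.18], "spin": -0.066, "hand": 10}, {"slide": [-0.001, -0.003, -0.19], "spin": -0.066, "hand": 10}, {"slide": [-0.001, -0.003, -0.198], "spin": -0.066, "hand": 10}, {"slide": [-0.001, -0.003, -0.205], "spin": -0.066, "hand": 10}, {"slide": [-0.001, -0.003, -0.205], "spin": -0.066, "hand": 10}]}}

```text
clock: 9.05
tcp_pos: [0.6036, -0.2796, 0.0204]
orientation: [179.9, 0.1, -14.9]
ft_force: [-0.5, -0.7, -1.8]
opening: 0.29
```

Run:
```python
from h import *
s=status.get_state(); print(s['clock'],s['tcp_pos'].round(4),s['orientation'].round(1),s['ft_force'],s['torque'],s['opening'])
w=snap('top','t4.png');c=snap('scene','s4.png')
im=np.zeros((480,800,3),np.uint8); im[:480,:400]=cv2.resize(w['img'][170:320,310:435],(400,480)); im[:,400:]=cv2.resize(c['img'][220:340,180:280],(400,480))
cv2.imwrite('pics/c6.png',im[:,:,::-1])
```

```text
9.05 [ 0.6036 -0.2796  0.0204] [ 1.799e+02  1.000e-01 -1.490e+01] [-0.47707452 -0.70362766 -1.79392558] [-0.04394801  0.0894465   0.03164678] 0.28999944632128727
```

View pics/c6.png

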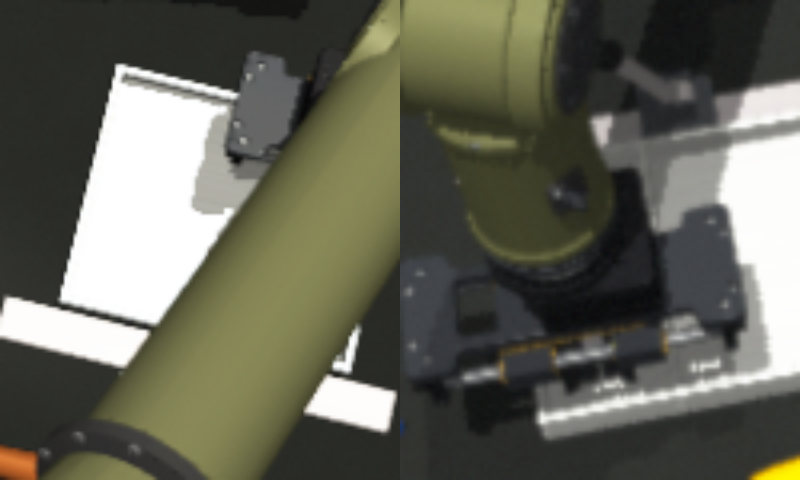

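The tool is inside the bay, clear of the walls and the lever. I'll lower 6 mm and ease the grip to 3 N so the clamp can rotate down between the pads.

Call:
{"api": "apply_moves", "payload": {"moves": [{"slide": [0, 0, -0.003], "spin": 0, "hand": 10}, {"slide": [0, 0, -0.006], "spin": 0, "hand": 10}, {"slide": [0, 0, -0.006], "spin": 0, "hand": 10}], "grip_force": 20}}

```text
clock: 9.45
tcp_pos: [0.6048, -0.2803, 0.0173]
orientation: [180.0, -0.1, -14.9]
ft_force: [-3.7, 2.1, 9.3]
opening: 0.298
```

Call:
{"api": "apply_moves", "payload": {"moves": [{"slide": [0, 0, 0], "spin": 0, "hand": 10}, {"slide": [0, 0, 0], "spin": 0, "hand": 10}, {"slide": [0, 0, 0], "spin": 0, "hand": 10}], "grip_force": 8}}

```text
clock: 9.75
tcp_pos: [0.604, -0.2801, 0.0152]
orientation: [179.9, -0.0, -14.9]
ft_force: [-0.6, -0.2, 1.5]
opening: 0.301
```

Call:
{"api": "apply_moves", "payload": {"moves": [{"slide": [0, 0, 0], "spin": 0, "hand": 10}, {"slide": [0, 0, 0], "spin": 0, "hand": 10}, {"slide": [0, 0, 0], "spin": 0, "hand": 10}, {"slide": [0, 0, 0], "spin": 0, "hand": 10}, {"slide": [0, 0, 0], "spin": 0, "hand": 10}], "grip_force": 3}}

```text
clock: 10.25
tcp_pos: [0.6041, -0.2799, 0.0149]
orientation: [179.9, -0.0, -14.9]
ft_force: [0.9, -1.0, 1.0]
opening: 0.303
```

Run:
```python
from h import *
s=status.get_state(); print(s['clock'],s['tcp_pos'].round(4),s['orientation'].round(1),s['ft_force'],s['torque'],s['opening'])
c=snap('scene','s5.png'); w=snap('wrist','w5.png')
im=np.zeros((480,800,3),np.uint8); im[:,:400]=w['img'][:,120:520]; im[:,400:]=cv2.resize(c['img'][250:330,190:257],(400,480))
cv2.imwrite('pics/c7.png',im[:,:,::-1])
```

```text
10.25 [ 0.6041 -0.2799  0.0149] [179.9  -0.  -14.9] [ 0.89679272 -1.04979304  1.01623217] [-0.16108174  0.04244935 -0.00422721] 0.30317228702788557
```

View pics/c7.png

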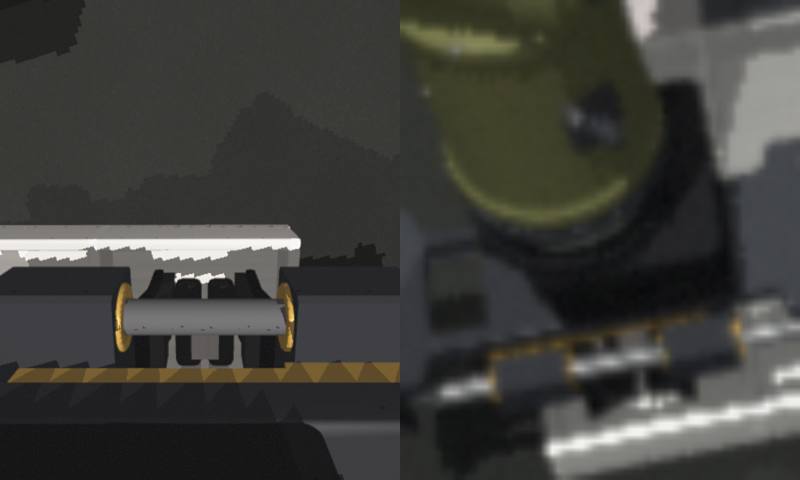

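The wrist view shows the handle ends flat-topped at (205,285), between the pads and over the bay floor. I'll open slowly in small steps.

Call:
{"api": "apply_moves", "payload": {"moves": [{"slide": [0, 0, 0], "spin": 0, "hand": 29.5}, {"slide": [0, 0, 0], "spin": 0, "hand": 30}, {"slide": [0, 0, 0], "spin": 0, "hand": 30.3}, {"slide": [0, 0, 0], "spin": 0, "hand": 30.6}, {"slide": [0, 0, 0], "spin": 0, "hand": 31}, {"slide": [0, 0, 0], "spin": 0, "hand": 31.5}, {"slide": [0, 0, 0], "spin": 0, "hand": 32}, {"slide": [0, 0, 0], "spin": 0, "hand": 34}, {"slide": [0, 0, 0], "spin": 0, "hand": 37}, {"slide": [0, 0, 0], "spin": 0, "hand": 40}]}}

```text
clock: 11.35
tcp_pos: [0.6038, -0.2796, 0.0148]
orientation: [179.9, 0.0, -14.9]
ft_force: [0.0, -0.3, 0.4]
opening: 0.384
```

Call:
{"api": "apply_moves", "payload": {"moves": [{"slide": [0, 0, 0.01], "spin": 0, "hand": 40}, {"slide": [0, 0, 0.03], "spin": 0, "hand": 40}, {"slide": [0, 0, 0.06], "spin": 0, "hand": 40}, {"slide": [0, 0, 0.1], "spin": 0, "hand": 40}, {"slide": [0, 0, 0.15], "spin": 0.15, "hand": 40}, {"slide": [-0.02, 0.04, 0.2], "spin": 0.3, "hand": 32}, {"slide": [-0.04, 0.08, 0.24], "spin": 0.45, "hand": 32}, {"slide": [-0.06, 0.12, 0.28], "spin": 0.6, "hand": 32}, {"slide": [-0.07, 0.16, 0.3], "spin": 0.75, "hand": 32}, {"slide": [-0.08, 0.2, 0.3], "spin": 0.9, "hand": 32}]}}

```text
clock: 12.35
tcp_pos: [0.5291, -0.0989, 0.3142]
orientation: [179.7, -0.3, 36.8]
ft_force: [1.7, 0.4, 0.4]
opening: 0.323
```

Run:
```python
from h import *
s=status.get_state(); print(s['clock'],s['joint_pos'].round(1),s['tcp_pos'].round(4),s['orientation'].round(1),s['ft_force'],s['opening'])
w=snap('top','t6.png');c=snap('scene','s6.png')
im=np.zeros((480,800,3),np.uint8); im[:480,:400]=cv2.resize(w['img'][170:320,310:435],(400,480)); im[:,400:]=cv2.resize(c['img'][220:340,200:300],(400,480))
cv2.imwrite('pics/c8.png',im[:,:,::-1])
```

```text
12.35 [-18.4   2.3  27.2  91.8  -1.   85.8 -44.4] [ 0.5291 -0.0989  0.3142] [179.7  -0.3  36.8] [1.67222407 0.35095071 0.369874  ] 0.32343558838829706
```

View pics/c8.png

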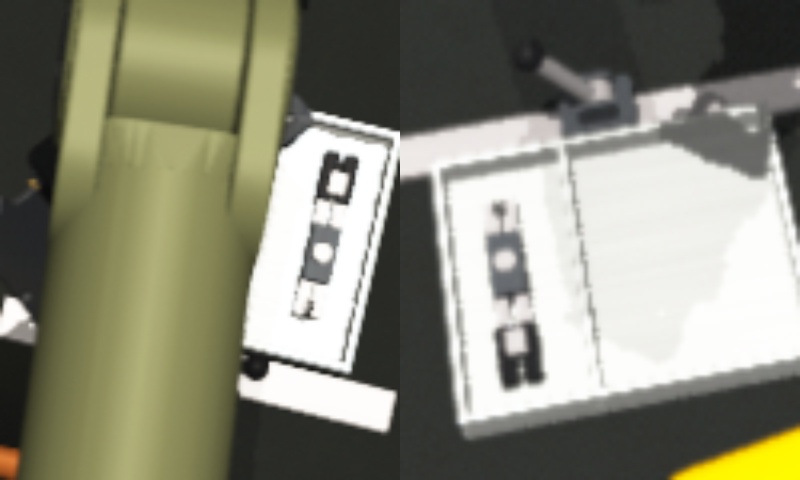

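The shut clamp lies flat in the narrow bay, with its hub at crop (322,252). I'll spin back round towards the open clamp.

Call:
{"api": "apply_moves", "payload": {"moves": [{"slide": [-0.01, 0.02, 0], "spin": 0.15, "hand": 32}, {"slide": [-0.02, 0.04, 0], "spin": 0.3, "hand": 32}, {"slide": [-0.03, 0.06, 0], "spin": 0.45, "hand": 32}, {"slide": [-0.04, 0.08, 0], "spin": 0.6, "hand": 32}, {"slide": [-0.045, 0.1, 0], "spin": 0.75, "hand": 32}, {"slide": [-0.05, 0.12, 0], "spin": 0.9, "hand": 32}, {"slide": [-0.06, 0.14, 0], "spin": 1.05, "hand": 32}, {"slide": [-0.07, 0.16, 0], "spin": 1.2, "hand": 32}, {"slide": [-0.08, 0.18, 0], "spin": 1.35, "hand": 32}, {"slide": [-0.081, 0.19, 0], "spin": 1.5, "hand": 32}], "grip_force": 40}}

```text
clock: 13.45
tcp_pos: [0.4472, 0.0931, 0.3105]
orientation: [179.9, -0.0, 123.0]
ft_force: [0.5, 0.6, 0.1]
opening: 0.324
```

Call:
{"api": "apply_moves", "payload": {"moves": [{"slide": [0, 0, 0], "spin": 0.15, "hand": 32}, {"slide": [0, 0, 0], "spin": 0.3, "hand": 32}, {"slide": [0, 0, 0], "spin": 0.45, "hand": 32}, {"slide": [0, 0, 0], "spin": 0.6, "hand": 32}, {"slide": [0, 0, 0], "spin": 0.75, "hand": 32}, {"slide": [0, 0, 0], "spin": 0.9, "hand": 32}, {"slide": [0, 0, 0], "spin": 1.05, "hand": 32}, {"slide": [0, 0, 0], "spin": 1.2, "hand": 32}, {"slide": [0, 0, -0.01], "spin": 1.35, "hand": 32}, {"slide": [0, 0, -0.02], "spin": 1.5, "hand": 32}]}}

```text
clock: 14.45
tcp_pos: [0.4485, 0.0911, 0.2903]
orientation: [179.9, 0.1, -151.2]
ft_force: [0.3, -0.4, 0.2]
opening: 0.32
```

Call:
{"api": "apply_moves", "payload": {"moves": [{"slide": [0, 0, -0.04], "spin": 0.15, "hand": 32}, {"slide": [0, 0, -0.08], "spin": 0.3, "hand": 32}, {"slide": [0, 0, -0.12], "spin": 0.45, "hand": 32}, {"slide": [0, 0, -0.15], "spin": 0.6, "hand": 32}, {"slide": [0, 0, -0.16], "spin": 0.7, "hand": 32}, {"slide": [0, 0, -0.16], "spin": 0.7, "hand": 32}]}}

```text
clock: 15.05
tcp_pos: [0.4469, 0.0908, 0.1285]
orientation: [179.8, -0.1, -111.4]
ft_force: [0.4, -0.3, 0.4]
opening: 0.317
```

```bash
cat >> h.py <<'E'
from scipy.spatial.transform import Rotation as Ro
def wcam(c,pos,rpy):
    T=np.eye(4);T[:3,:3]=Ro.from_euler('xyz',rpy,degrees=True).as_matrix();T[:3,3]=pos
    M=np.linalg.inv(T@np.array(c['tool_from_camera'])); c=dict(c);c['R']=M[:3,:3];c['t']=M[:3,3];return c
E
python3 - <<'E'
from h import *
s=status.get_state(); print(s['clock'],s['joint_pos'].round(1),s['tcp_pos'].round(4),s['orientation'].round(1),s['ft_force'],s['opening'])
w=snap('wrist','w7.png')
w1=wcam(load('w1.png'),[.6013,.0833,.1907],[180,0,-109.9])
for u,v in[(508,250),(460,253),(319,247)]: print(onz(w1,u,v,.036).round(4))
T=load('t6.png'); print('hub1',onz(T,410.6,248.75,.025).round(4))
W=wcam(w,s['tcp_pos'],s['orientation'])
print('expected px: fixed end',proj(W,[.4569,.1475,.0336]),'mov end',proj(W,[.505,.1423,.0353]),'grasp',proj(W,[.4588,.1528,.037]))
cv2.imwrite('pics/c9.png',w['img'][:,:,::-1])
E
```

```text
15.05 [-40.   -1.8  25.  117.    0.8  64.9 143.2] [0.4469 0.0908 0.1285] [ 1.798e+02 -1.000e-01 -1.114e+02] [ 0.35112449 -0.34003177  0.40243801] 0.31746356694942773
[0.4608 0.1594 0.036 ]
[0.5005 0.1478 0.036 ]
[0.6133 0.101  0.036 ]
hub1 [ 0.5328 -0.2623  0.025 ]
expected px: fixed end (np.float64(340.592256594768), np.float64(316.33666198606693)) mov end (np.float64(277.23296058566007), np.float64(333.46299612814425)) grasp (np.float64(340.9681609657003), np.float64(325.512085716152))
```

View pics/c9.png

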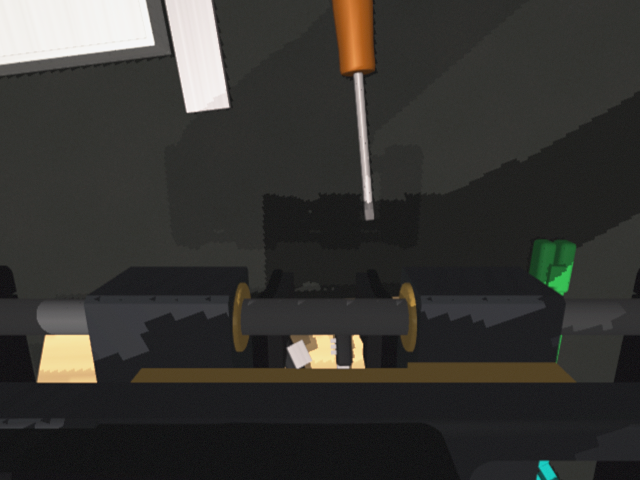

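The fixed handle shows at px (343,350), where I predicted u=341. The moving one is at (300,350). I'll go in over the fixed handle only.

Call:
{"api": "apply_moves", "payload": {"moves": [{"slide": [0.004, 0.02, 0], "spin": 0, "hand": 29}, {"slide": [0.008, 0.042, -0.01], "spin": 0, "hand": 29}, {"slide": [0.011, 0.062, -0.02], "spin": 0, "hand": 29}, {"slide": [0.011, 0.062, -0.04], "spin": 0, "hand": 29}, {"slide": [0.011, 0.062, -0.055], "spin": 0, "hand": 29}, {"slide": [0.011, 0.062, -0.065], "spin": 0, "hand": 29}, {"slide": [0.011, 0.062, -0.07], "spin": 0, "hand": 29}]}}

```text
clock: 15.8
tcp_pos: [0.4596, 0.1538, 0.0602]
orientation: [180.0, 0.0, -111.4]
ft_force: [0.2, -0.5, -0.7]
opening: 0.289
```

Run:
```python
from h import *
s=status.get_state(); print(s['clock'],s['joint_pos'].round(1),s['tcp_pos'].round(4),s['orientation'].round(1),s['ft_force'],s['opening'])
w=snap('wrist','w8.png');c=snap('scene','s8.png')
g=w['img'][330:366,230:420].astype(int).sum(2)//3
for r in (6,14,22,30): print(330+r,' '.join(str(x) for x in g[r,::5]))
```

```text
15.8 [-42.5   6.9  22.2 117.4  -3.2  56.2 139.9] [0.4596 0.1538 0.0602] [ 180.     0.  -111.4] [ 0.1673686  -0.49409564 -0.66073163] 0.2892244594873209
336 53 52 112 99 98 50 34 36 36 52 51 51 45 153 151 151 152 151 143 180 184 186 151 150 151 140 42 51 50 53 33 35 33 93 99 109 65 51
344 53 52 76 103 98 46 34 31 35 53 51 52 115 151 152 151 152 152 138 137 170 141 152 153 152 153 46 52 52 52 35 34 34 47 98 107 45 52
352 52 52 47 55 47 48 33 36 32 51 52 50 103 154 154 154 154 153 148 139 141 143 151 152 152 149 41 52 52 52 32 35 33 46 47 55 47 53
360 51 52 47 45 46 48 34 31 35 53 52 52 154 154 233 151 153 154 148 140 143 143 153 153 155 239 133 49 52 52 34 33 33 47 46 47 46 51
```

Call:
{"api": "apply_moves", "payload": {"moves": [{"slide": [-0.002, 0.0005, -0.004], "spin": 0, "hand": 25}, {"slide": [-0.002, 0.0005, -0.01], "spin": 0, "hand": 25}, {"slide": [-0.002, 0.0005, -0.017], "spin": 0, "hand": 25}, {"slide": [-0.002, 0.0005, -0.024], "spin": 0, "hand": 25}, {"slide": [-0.002, 0.0005, -0.029], "spin": 0, "hand": 25}, {"slide": [-0.002, 0.0005, -0.029], "spin": 0, "hand": 25}]}}

```text
clock: 16.5
tcp_pos: [0.4566, 0.154, 0.03]
orientation: [179.9, -0.1, -111.3]
ft_force: [-0.4, -0.1, 0.4]
opening: 0.255
```

No contact, so I close.

Call:
{"api": "apply_moves", "payload": {"moves": [{"slide": [0, 0, -0.001], "spin": 0, "hand": 2}, {"slide": [0, 0, -0.001], "spin": 0, "hand": 2}, {"slide": [0, 0, -0.001], "spin": 0, "hand": 2}, {"slide": [0, 0, -0.001], "spin": 0, "hand": 2}, {"slide": [0, 0, -0.001], "spin": 0, "hand": 2}], "grip_force": 40}}

```text
clock: 17.0
tcp_pos: [0.4572, 0.1542, 0.03]
orientation: [179.9, 0.0, -111.3]
ft_force: [0.6, -0.8, -0.9]
opening: 0.127
```

Run:
```python
from h import *
s=status.get_state(); print(s['clock'],s['tcp_pos'].round(4),s['orientation'].round(1),s['ft_force'],s['opening']*87)
```

```text
17.0 [0.4572 0.1542 0.03  ] [ 179.9    0.  -111.3] [ 0.58784408 -0.80102822 -0.85876025] 11.009326868302482
```

It's holding a single handle at 11 mm. I lift square to the slope and head for the caddy.

Call:
{"api": "apply_moves", "payload": {"moves": [{"slide": [-0.002, -0.005, 0.009], "spin": 0, "hand": 2}, {"slide": [-0.004, -0.01, 0.018], "spin": 0, "hand": 2}, {"slide": [-0.006, -0.016, 0.028], "spin": 0, "hand": 2}, {"slide": [-0.008, -0.023, 0.04], "spin": 0, "hand": 2}, {"slide": [-0.01, -0.031, 0.053], "spin": 0, "hand": 2}, {"slide": [-0.01, -0.039, 0.067], "spin": 0, "hand": 2}, {"slide": [-0.01, -0.054, 0.08], "spin": 0, "hand": 2}, {"slide": [-0.01, -0.07, 0.09], "spin": 0, "hand": 2}, {"slide": [-0.005, -0.09, 0.1], "spin": 0, "hand": 2}, {"slide": [0, -0.115, 0.11], "spin": 0, "hand": 2}]}}

```text
clock: 18.0
tcp_pos: [0.457, 0.0379, 0.1408]
orientation: [179.9, 0.0, -111.3]
ft_force: [0.4, -0.6, -1.3]
opening: 0.135
```

Call:
{"api": "apply_moves", "payload": {"moves": [{"slide": [0.01, -0.02, 0.03], "spin": -0.1, "hand": 2}, {"slide": [0.02, -0.04, 0.06], "spin": -0.2, "hand": 2}, {"slide": [0.035, -0.06, 0.09], "spin": -0.35, "hand": 2}, {"slide": [0.05, -0.085, 0.1], "spin": -0.5, "hand": 2}, {"slide": [0.065, -0.11, 0.1], "spin": -0.65, "hand": 2}, {"slide": [0.08, -0.135, 0.1], "spin": -0.8, "hand": 2}, {"slide": [0.1, -0.16, 0.1], "spin": -0.95, "hand": 2}, {"slide": [0.12, -0.185, 0.1], "spin": -1.1, "hand": 2}, {"slide": [0.14, -0.205, 0.1], "spin": -1.25, "hand": 2}, {"slide": [0.16, -0.22, 0.1], "spin": -1.4, "hand": 2}]}}

```text
clock: 19.0
tcp_pos: [0.6167, -0.184, 0.2404]
orientation: [180.0, 0.0, 167.9]
ft_force: [-0.6, 0.2, -1.8]
opening: 0.134
```

Call:
{"api": "apply_moves", "payload": {"moves": [{"slide": [0, 0, 0], "spin": -0.15, "hand": 2}, {"slide": [0, 0, 0], "spin": -0.3, "hand": 2}, {"slide": [0, 0, 0], "spin": -0.45, "hand": 2}, {"slide": [0, 0, 0], "spin": -0.6, "hand": 2}, {"slide": [0, 0, 0], "spin": -0.75, "hand": 2}, {"slide": [0, 0, 0], "spin": -0.9, "hand": 2}, {"slide": [0, 0, 0], "spin": -1.05, "hand": 2}, {"slide": [0, 0, 0], "spin": -1.2, "hand": 2}, {"slide": [0, 0, 0], "spin": -1.35, "hand": 2}, {"slide": [0, 0, 0], "spin": -1.5, "hand": 2}]}}

```text
clock: 20.0
tcp_pos: [0.6163, -0.1818, 0.2404]
orientation: [179.9, -0.0, 82.1]
ft_force: [0.9, 0.6, -1.7]
opening: 0.128
```

Call:
{"api": "apply_moves", "payload": {"moves": [{"slide": [0, 0, 0], "spin": -0.15, "hand": 2}, {"slide": [0, 0, 0], "spin": -0.3, "hand": 2}, {"slide": [0, 0, 0], "spin": -0.45, "hand": 2}, {"slide": [0, 0, 0], "spin": -0.6, "hand": 2}, {"slide": [0, 0, 0], "spin": -0.75, "hand": 2}, {"slide": [0, 0, 0], "spin": -0.9, "hand": 2}, {"slide": [0, 0, 0], "spin": -1.05, "hand": 2}, {"slide": [0, 0, 0], "spin": -1.2, "hand": 2}, {"slide": [0, 0, 0], "spin": -1.35, "hand": 2}, {"slide": [0, 0, 0], "spin": -1.5, "hand": 2}]}}

```text
clock: 21.0
tcp_pos: [0.6165, -0.1817, 0.2404]
orientation: [179.9, 0.0, -3.8]
ft_force: [0.4, 0.6, -2.0]
opening: 0.13
```

Run:
```python
from h import *
s=status.get_state(); print(s['clock'],s['joint_pos'].round(1),s['tcp_pos'].round(4),s['orientation'].round(1),s['ft_force'],s['opening']*87)
w=snap('wrist','w9.png');c=snap('scene','s9.png');t=snap('top','t9.png')
```

```text
21.0 [-34.4  30.4  69.5  84.6 -28.4  84.5 -58.7] [ 0.6165 -0.1817  0.2404] [179.9   0.   -3.8] [ 0.44675383  0.64681593 -1.9747731 ] 11.267462334208373
```

Call:
{"api": "apply_moves", "payload": {"moves": [{"slide": [0.005, -0.001, 0], "spin": -0.07, "hand": 2}, {"slide": [0.01, -0.003, -0.01], "spin": -0.14, "hand": 2}, {"slide": [0.015, -0.004, -0.03], "spin": -0.2, "hand": 2}, {"slide": [0.015, -0.004, -0.06], "spin": -0.2, "hand": 2}]}}

```text
clock: 21.55
tcp_pos: [0.6335, -0.1858, 0.181]
orientation: [179.9, -0.2, -14.7]
ft_force: [-0.2, 0.8, -1.3]
opening: 0.126
```

Run:
```python
from h import *
s=status.get_state(); print(s['clock'],s['joint_pos'].round(1),s['tcp_pos'].round(4),s['orientation'].round(1),s['ft_force'],s['opening']*87)
```

```text
21.55 [-32.5  35.5  68.3  86.8 -33.1  80.1 -67. ] [ 0.6335 -0.1858  0.181 ] [179.9  -0.2 -14.7] [-0.19432374  0.84489871 -1.31187612] 10.99690323720446
```

Call:
{"api": "apply_moves", "payload": {"moves": [{"slide": [-0.002, 0, -0.03], "spin": 0, "hand": 2}, {"slide": [-0.002, 0, -0.06], "spin": 0, "hand": 2}, {"slide": [-0.002, 0, -0.09], "spin": 0, "hand": 2}, {"slide": [-0.002, 0, -0.115], "spin": 0, "hand": 2}, {"slide": [-0.002, 0, -0.132], "spin": 0, "hand": 2}, {"slide": [-0.002, 0, -0.144], "spin": 0, "hand": 2}, {"slide": [-0.002, 0, -0.152], "spin": 0, "hand": 2}, {"slide": [-0.002, 0, -0.158], "spin": 0, "hand": 2}, {"slide": [-0.002, 0, -0.161], "spin": 0, "hand": 2}, {"slide": [-0.002, 0, -0.161], "spin": 0, "hand": 2}]}}

```text
clock: 22.55
tcp_pos: [0.6304, -0.1848, 0.0192]
orientation: [179.9, -0.0, -14.9]
ft_force: [0.6, -0.0, -2.3]
opening: 0.133
```

Run:
```python
from h import *
s=status.get_state(); print(s['clock'],s['joint_pos'].round(1),s['tcp_pos'].round(4),s['orientation'].round(1),s['ft_force'],s['opening']*87)
```

```text
22.55 [-28.8  43.4  60.5  95.5 -40.8  66.  -62.3] [ 0.6304 -0.1848  0.0192] [179.9  -0.  -14.9] [ 0.55389665 -0.00542399 -2.33372145] 11.557692238299481
```

Call:
{"api": "apply_moves", "payload": {"moves": [{"slide": [0, 0, -0.002], "spin": 0, "hand": 2}, {"slide": [0, 0, -0.005], "spin": 0, "hand": 2}, {"slide": [0, 0, -0.005], "spin": 0, "hand": 2}], "grip_force": 20}}

```text
clock: 22.85
tcp_pos: [0.6309, -0.1851, 0.0176]
orientation: [-180.0, -0.1, -14.9]
ft_force: [-6.2, 3.2, 15.6]
opening: 0.136
```

Call:
{"api": "apply_moves", "payload": {"moves": [{"slide": [0, 0, 0], "spin": 0, "hand": 2}, {"slide": [0, 0, 0], "spin": 0, "hand": 2}, {"slide": [0, 0, 0], "spin": 0, "hand": 2}, {"slide": [0, 0, 0], "spin": 0, "hand": 2}], "grip_force": 8}}

```text
clock: 23.25
tcp_pos: [0.6307, -0.185, 0.0149]
orientation: [179.9, -0.0, -14.9]
ft_force: [-1.6, 1.4, 5.7]
opening: 0.134
```

Call:
{"api": "apply_moves", "payload": {"moves": [{"slide": [0, 0, 0], "spin": 0, "hand": 2}, {"slide": [0, 0, 0], "spin": 0, "hand": 2}, {"slide": [0, 0, 0], "spin": 0, "hand": 2}, {"slide": [0, 0, 0], "spin": 0, "hand": 2}, {"slide": [0, 0, 0], "spin": 0, "hand": 2}, {"slide": [0, 0, 0], "spin": 0, "hand": 2}], "grip_force": 3}}

```text
clock: 23.85
tcp_pos: [0.6307, -0.185, 0.0142]
orientation: [179.9, -0.1, -14.9]
ft_force: [1.1, -1.2, 4.8]
opening: 0.139
```

Call:
{"api": "apply_moves", "payload": {"moves": [{"slide": [0, 0, 0], "spin": 0, "hand": 13}, {"slide": [0, 0, 0], "spin": 0, "hand": 13.4}, {"slide": [0, 0, 0], "spin": 0, "hand": 13.8}, {"slide": [0, 0, 0], "spin": 0, "hand": 14.2}, {"slide": [0, 0, 0], "spin": 0, "hand": 14.6}, {"slide": [0, 0, 0], "spin": 0, "hand": 15}, {"slide": [0, 0, 0], "spin": 0, "hand": 16}, {"slide": [0, 0, 0], "spin": 0, "hand": 18}, {"slide": [0, 0, 0], "spin": 0, "hand": 20}, {"slide": [0, 0, 0], "spin": 0, "hand": 22}]}}

```text
clock: 24.85
tcp_pos: [0.6302, -0.1846, 0.0139]
orientation: [179.9, 0.0, -14.9]
ft_force: [0.4, 0.8, 0.3]
opening: 0.203
```

Released. I rise clear towards the lever side, then check the placing and the ball.

Call:
{"api": "apply_moves", "payload": {"moves": [{"slide": [0, 0, 0.01], "spin": 0, "hand": 22}, {"slide": [0, 0, 0.03], "spin": 0, "hand": 22}, {"slide": [0, 0, 0.06], "spin": 0, "hand": 22}, {"slide": [0, 0, 0.1], "spin": 0, "hand": 10}, {"slide": [-0.01, -0.02, 0.14], "spin": 0, "hand": 0}, {"slide": [-0.04, -0.05, 0.17], "spin": 0, "hand": 0}, {"slide": [-0.07, -0.08, 0.18], "spin": 0, "hand": 0}, {"slide": [-0.11, -0.1, 0.18], "spin": 0, "hand": 0}, {"slide": [-0.15, -0.12, 0.18], "spin": 0, "hand": 0}, {"slide": [-0.18, -0.14, 0.18], "spin": 0, "hand": 0}]}}

```text
clock: 25.85
tcp_pos: [0.4472, -0.3268, 0.1954]
orientation: [-180.0, -0.1, -15.1]
ft_force: [-0.4, -0.2, 0.4]
opening: 0.002
```

Run:
```python
from h import *
s=status.get_state(); print(s['clock'],s['joint_pos'].round(1),s['tcp_pos'].round(4),s['orientation'].round(1),s['ft_force'],s['opening']*87)
w=snap('top','t10.png');c=snap('scene','s10.png')
im=np.zeros((480,800,3),np.uint8); im[:480,:400]=cv2.resize(w['img'][170:320,310:435],(400,480)); im[:,400:]=cv2.resize(c['img'][220:340,200:300],(400,480))
cv2.imwrite('pics/c10.png',im[:,:,::-1])
# ball from initial pictures: crop2 coords
T=load('top0.png');S=load('scene0.png')
o1,d1=ray(T,300+240/2.7,180+281/2.7);o2,d2=ray(S,185+(527-392)/2.9,220+40/2.9)
k=np.linalg.lstsq(np.c_[d1,-d2],o2-o1,rcond=None)[0];a=o1+k[0]*d1;b=o2+k[1]*d2;X=(a+b)/2;print('ball',X,np.linalg.norm(a-b))
d=X[:2]-[.5612,-.1969];print('caddy xy',d@[.965,-.262],d@[.262,.965]); 
p=onz(T,300+192/2.7,180+275/2.7,.04);d=p[:2]-[.5612,-.1969];print('pivot',p,d@[.965,-.262],d@[.262,.965])
```

```text
25.85 [-26.5  15.   69.8 101.  -14.6  74.1 -58.4] [ 0.4472 -0.3268  0.1954] [-1.80e+02 -1.00e-01 -1.51e+01] [-0.37404258 -0.23153237  0.39648082] 0.21197398658521446
ball [ 0.44394302 -0.1989204   0.10083646] 0.00111065052107009
caddy xy -0.11262364307939159 -0.03267101863573461
pivot [ 0.45400643 -0.16408811  0.04      ] -0.11203851371827783 0.0035787608943906655
```

View pics/c10.png

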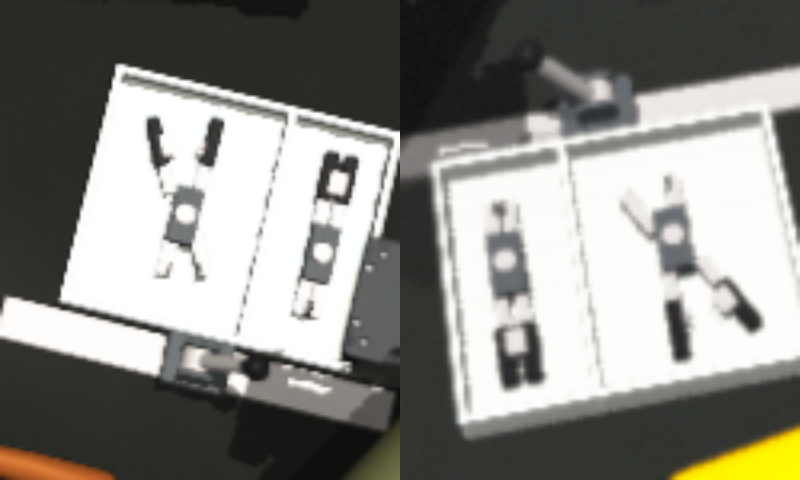

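Both clamps lie flat: the open hub is at crop (185,213) in the wide bay and the shut hub at (322,252) in the narrow bay. The ball is at (0.444, -0.199, 0.101), which fits the geometry. Next I push the lever.

Call:
{"api": "apply_moves", "payload": {"moves": [{"slide": [-0.01, 0.02, -0.03], "spin": 0, "hand": 0}, {"slide": [-0.017, 0.04, -0.06], "spin": 0, "hand": 0}, {"slide": [-0.017, 0.055, -0.09], "spin": 0, "hand": 0}, {"slide": [-0.017, 0.065, -0.107], "spin": 0, "hand": 0}, {"slide": [-0.017, 0.075, -0.107], "spin": 0, "hand": 0}, {"slide": [-0.016, 0.08, -0.107], "spin": 0, "hand": 0}], "grip_force": 20}}

```text
clock: 26.55
tcp_pos: [0.4344, -0.2441, 0.0874]
orientation: [180.0, 0.0, -14.9]
ft_force: [1.0, 0.6, -0.6]
opening: 0.003
```

Run:
```python
from h import *
s=status.get_state(); d=s['tcp_pos'][:2]-[.5612,-.1969];print(s['clock'],s['joint_pos'].round(1),s['tcp_pos'].round(4),s['ft_force'],'caddy',d@[.965,-.262],d@[.262,.965])
```

```text
26.55 [-34.9  12.5  67.6 115.3 -13.3  60.6 -66.1] [ 0.4344 -0.2441  0.0874] [ 0.99572941  0.63114285 -0.64265101] caddy -0.10999430116195513 -0.07871891910446956
```

Call:
{"api": "apply_moves", "payload": {"moves": [{"slide": [0.002, 0.01, 0], "spin": 0, "hand": 0}, {"slide": [0.004, 0.02, 0], "spin": 0, "hand": 0}, {"slide": [0.007, 0.03, 0], "spin": 0, "hand": 0}, {"slide": [0.01, 0.04, 0], "spin": 0, "hand": 0}, {"slide": [0.013, 0.05, 0], "spin": 0, "hand": 0}, {"slide": [0.015, 0.06, 0], "spin": 0, "hand": 0}, {"slide": [0.018, 0.07, 0], "spin": 0, "hand": 0}, {"slide": [0.02, 0.078, 0], "spin": 0, "hand": 0}, {"slide": [0.022, 0.086, 0], "spin": 0, "hand": 0}, {"slide": [0.024, 0.092, 0], "spin": 0, "hand": 0}]}}

```text
clock: 27.55
tcp_pos: [0.4581, -0.1512, 0.0868]
orientation: [-180.0, 0.1, -14.9]
ft_force: [0.2, -0.3, 0.6]
opening: 0.005
```

Run:
```python
from h import *
s=status.get_state(); d=s['tcp_pos'][:2]-[.5612,-.1969];print(s['clock'],s['joint_pos'].round(1),s['tcp_pos'].round(4),s['ft_force'],'caddy',d@[.965,-.262],d@[.262,.965])
```

```text
27.55 [-47.3   8.3  67.  117.3  -8.8  59.8 -80.9] [ 0.4581 -0.1512  0.0868] [ 0.23343584 -0.27511227  0.64959926] caddy -0.11142479221582122 0.01707505366137312
```

No force remains, so it probably snapped over. I back off and check by pixels (all 12 pictures are used).

Call:
{"api": "apply_moves", "payload": {"moves": [{"slide": [-0.003, -0.01, 0.02], "spin": 0, "hand": 0}, {"slide": [-0.006, -0.02, 0.06], "spin": 0, "hand": 0}, {"slide": [-0.01, -0.04, 0.1], "spin": 0, "hand": 0}, {"slide": [-0.015, -0.07, 0.11], "spin": 0, "hand": 0}, {"slide": [-0.02, -0.11, 0.11], "spin": 0, "hand": 0}, {"slide": [-0.02, -0.15, 0.11], "spin": 0, "hand": 0}, {"slide": [-0.02, -0.18, 0.11], "spin": 0, "hand": 0}, {"slide": [-0.02, -0.18, 0.11], "spin": 0, "hand": 0}]}}

```text
clock: 28.35
tcp_pos: [0.4359, -0.3372, 0.1965]
orientation: [179.7, 0.1, -15.4]
ft_force: [-0.7, 0.2, 0.4]
opening: 0.007
```

Run:
```python
from h import *
s=status.get_state(); print(s['clock'],s['joint_pos'].round(1),s['tcp_pos'].round(4),s['ft_force'])
t=snap('top','t11.png');c=snap('scene','s11.png');t0=load('t10.png');c0=load('s10.png')
def W(x,y,z): return [.5612+.965*x+.262*y,-.1969-.262*x+.965*y,z]
L=W(-.1126,.069,.060);U=W(-.1126,-.0327,.1)
for nm,a,b in(('top',t0,t),('scene',c0,c)):
    for k,X in(('locked',L),('start',U)):
        u,v=map(round,proj(a,X)); f=lambda q:q['img'][v-2:v+3,u-2:u+3].mean().round(0); print(nm,k,(u,v),'before',f(a),'after',f(b))
    df=np.abs(a['img'].astype(int)-b['img']).sum(2)
    # dark ball near locked position
    u,v=map(round,proj(a,L)); g=b['img'][v-14:v+15,u-14:u+15].mean(2)<70; ys,xs=np.nonzero(g); print(' dark px',g.sum(), xs.mean()+u-14 if g.sum() else 0, ys.mean()+v-14 if g.sum() else 0)
    for n,h in(('shut',W(-.010,-.0705,.025)),('open',W(-.003,.035,.025))):
        u,v=map(round,proj(a,h)); print(' ',n,'max change',df[v-12:v+13,u-8:u+9].mean().round(1))
```

```text
28.35 [-25.2  14.   69.1 101.3 -13.2  74.  -58.3] [ 0.4359 -0.3372  0.1965] [-0.65549393  0.19529455  0.43684495]
top locked (344, 275) before 253.0 after 41.0
top start (389, 284) before 35.0 after 252.0
 dark px 264 342.34090909090907 281.0719696969697
  shut max change 0.8
  open max change 0.6
scene locked (273, 236) before 50.0 after 36.0
scene start (232, 234) before 39.0 after 50.0
 dark px 473 273.52642706131076 229.94503171247356
  shut max change 1.2
  open max change 1.2
```

Run:
```python
from h import *
a=load('top0.png')['img'].astype(int);b=load('t11.png')['img']
d=np.abs(a-b).sum(2)
for n,(u,v) in dict(tub=(283,150),driver=(370,143),spacer=(480,245),sd=(325,317)).items(): print(n,d[v-12:v+13,u-12:u+13].mean().round(1))
print(ticket.sign_off())
```

```text
tub 6.2
driver 4.0
spacer 52.7
sd 4.5
the job is handed in; nothing more can be done
None
```

The job is handed in at about 28 s of robot time. The shut clamp is in the narrow bay, the open one is in the wide bay, and the cam lever is flipped over. No verdict was reported.

**How it was done:** the interface can't tilt the tool, so I gripped each clamp by its handles in front of the light bar. For the open clamp I held the fixed handle only. I lifted each one square to the slope, set it in its bay and eased the grip so it settled flat. Then I pushed the lever ball over with the closed fingers.

**Last checks:**
- **Clamps:** in the last viewed picture, both lay flat in the right bays. The shut clamp still looked shut and the open one still open. The area around both hubs did not change while I pushed the lever. I did not measure the jaw angles.
- **Lever:** by pixel values in the top view, the ball is at its predicted locked spot (344,275), and its start spot is empty. No push force was left at the end of the stroke. The scene camera's contrast there was too weak to confirm it. I had used all 12 picture views, so I did not look at the lever after the push.
- **Bystanders:** the driver, tub and screwdriver look unchanged. The patch around the spacer did change (52.7, against about 5 for the others). The arm was never lowered near the spacer, so I think this is the arm or its shadow, but I did not check before handing in.

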